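# Fit the pointer and set the throwing gauge to its mark

## Task

Get the throwing gauge ready for the next bowl: take the brass pointer pin out of its wooden stand, push it down into the socket at the tip of the gauge's arm until its knob sits on the socket, and let go of it while the arm is still locked home. Then pinch the black grip block so that the red lock button is squeezed in, draw the arm out until its white index is level with the white line on the red clip of the scale, and finish still holding it there with the button squeezed in (a light spring pulls the arm back). Leave the roll of tape, the clay lump and the little fluted pot where they are.

Things in the scene. Friction and masses are not known exactly. Their poses are not given: they have to be found in the camera images.
- gauge: Throwing gauge, fixed, on a green base plate 310 x 110 x 12 mm. Origin on the table, x = direction in which the arm extends, y = towards the scale (roughly to the robot), z up. A fixed sleeve (x -125 to 0 mm, 26 mm square, centre 75 mm high) carries the arm; the rule with ticks every 10 mm is an aluminium bar (x 45 to 180, y 34 to 54, top 28 mm high).
- gauge_arm (a joint): Extension of the telescoping arm in m, 0 = home, up to 0.10, along the gauge's x. Locked at home (1 to 2 mm of play) until the lock button is squeezed in by more than about 3.5 mm. A spring draws it home with about 2 N at home, 3 N at 80 mm; it does not stay out by itself.
- lock_button (a joint): Travel of the red lock button in m, 0 = out (locked), 0.006 = fully in (flush with the block). Springs out; needs about 7 N to go fully in. It is on the +y side of the black grip block, 20 mm wide along x, 34 mm tall, stands 6 mm proud and moves towards the block (gauge -y).
- grip_block (a point): Middle of the arm's black grip block (moves with the arm), 90 mm above the table, the height to grip. The block is 40 mm along x, 30 mm along y (36 mm over the button), 62 to 112 mm high. Pinch from above, fingers closing along the gauge's y, one on the red button, one on the bare face: a grip of 25 N presses the button fully in.
- socket (a point): Centre of the mouth of the pointer socket at the arm's tip, on its top face, 90 mm above the table, 75 mm beyond grip_block along x. Block 34 x 34 x 28 mm with a vertical through hole of 14 mm diameter, chamfered 2 mm.
- index (a point): Tip of the arm's white index, just above the rule (33 mm high); moves with the arm.
- mark (a point): White line on the red clip on the rule, the place to which the index must be brought; axes as the gauge's. The clip is fixed, 7 mm wide along x, at 45 to 85 mm of extension.
- pointer: Round brass pointer pin, upright in the stand, about 90 g. Origin at its lower tip, z up along the pin, 85 mm long: cone to 15 mm, stem of 12 mm diameter from 15 to 45 mm, knob of 22 mm diameter from 45 to 85 mm (the part to grip, about 25 mm above the shoulder, so that the fingertips clear the socket).
- shoulder (a point): On the pin's axis, underside of its knob, 45 mm above the tip; it rests on the stand's top and shall rest on the socket's top.
- pin_stand: Wooden block 62 x 62 x 50 mm, fixed, with a 16 mm through hole in its middle that holds the pin. Origin under its centre.
- masking_tape: Roll of tape, about 104 mm across, 25 mm tall, lying at the left. Origin under its centre. Leave alone.
- clay_lump: Brown lump 52 x 65 x 46 mm at the right. Origin under its centre. Leave alone.
- fluted_pot: Small pale fluted pot, 56 mm across, 44 mm tall, behind the work. Origin under its centre. Leave alone.

How it is judged:
By the outcome, as a careful person would: the job done as asked, in the order asked, and still so for the second after the job is handed in, while the arm keeps its last pose, push and grip.
It also fails if it takes over 51 s, if anything falls off the work surface, if the arm or the gripper's body presses on something with over 40 N, if the wrist force passes 120 N, or if a joint passes its speed limit or range.

## Robot

A 7-joint arm with a two-finger parallel gripper is mounted at the origin on a cart in front of the work surface, level with it; the furniture and walls round the work are solid. World frame = base frame: x ahead of the robot, y to its left, z up, the work surface at z = 0. Lengths are in m, angles in rad, forces in N, time in s.
With the tool pointing down it reaches from about 0.4 to 0.875 m from the base axis. Payload 6.5 kg.
Tool frame: the origin (TCP) lies midway between the tips of the shut fingers; the grasp point (between the pads) lies 19 mm behind it; z points along the fingers, y is the line along which they close (so a half turn about z gives the same grasp; the last joint's range is limited). The gripper opens to 85 mm and grips with 20 to 120 N. Pads are 22 mm wide; open, the fingers measure 114 mm over their backs; the gripper's body (76 mm by 85 mm) begins 54 mm behind the grasp point. The pads swing forward as they close: fully open they stand 13 mm farther back than shut.
Start: joints at [-1.396, 0.536, -0.004, 1.538, 0.003, 1.067, -0.071], TCP at [0.155, 0.631, 0.231] pointing down, gripper open.
Joint ranges: [-2.7, 2.7], [-0.37, 2.16], [-1.27, 1.26], [0.24, 2.4], [-1.31, 4.45], [0.19, 1.91], [-2.76, 2.76]. Speed limits (rad/s): [2.39, 2.39, 3.14, 3.14, 3.14, 3.14, 3.14].

## Interface

Orientations are given as a unit quaternion [x, y, z, w].
In Python, from workcell import env gives the robot as it stands.
- The arm moves only by the shell command python3 -m pendant 'ROWS' [FORCE]. ROWS is JSON, a list of rows, each a list of 5 numbers: the finger opening in cm, from 0 to 8.54, then the shift along the tool's x, y, z in cm, then the turn about the tool's z in rad. In form: [[fingers, tx, ty, tz, roll], ...]. A call has 1 to 12 rows; each row shifts and turns the commanded pose from where the row before left it, along the tool's axes as they then stand; what a row does not reach is not made up. A row lasts 1/10 s, in which the tool goes at most 50 mm and 8.59 degrees, less where a joint would pass 70% of its speed; a pose out of reach is approached as far as the arm can. A call with a gripper value outside its range is refused whole. The fingers move at their own pace and stop on an object; FORCE is the grip in N (left out, the last holds). Time passes only in rows, so rows that do not move let the fingers close. It gives the time, the measured TCP pose, the force, the opening and the grip force at its end, in the units of the state.
- env.observe(): the state, without advancing time (a new reading comes with each control period).
- env.get_image(name): name is "side" or "top"; returns a dict with "color" (400x640x3 uint8, red, green, blue), "camera_matrix" (3x3 intrinsics, pixels), "extrinsics" (4x4, takes a point from camera to world coordinates). Camera axes: x right, y down, z forward; pixel columns grow to the right and rows downward; lengths in m; the calibration is good to about 2 mm. A picture is of the moment at which its call begins. There is no depth.
- env.job_done(): hands the job in; it is judged then, once.
Trained networks look in a picture, given as the dict that the camera call returned (one of the last four; its "shot" number tells which), for a name from the list of things; names that differ only in an ending like _2 or _b are one class to them, and where a whole thing is asked for, a point or a joint stands for the part that bears it (a point fixed in the world has none). Each returns a list of dicts, best first, with "score" (0 to 1); they miss things now and then, are a little off and sometimes report something else, mostly with a low value. They report only what shows in the picture. A call takes as long as a camera call.
- env.look_for(target, picture): "centre" ([x, y, z] in m, in world coordinates, good to about 4 mm: the middle of the surface that is visible of it).
- env.trace(target, picture): "region" (400x640 bool, what is visible of it).
The state is a dict: "time": time; "joints": joint angles; "joint_vel": joint speeds; "joint_torque": joint torques, N m; "ee_pos": TCP position; "ee_rot": TCP orientation; "wrist_force": force on the tool from outside, world axes, zero at the start; "moment": the same for the moment, N m; "gripper_width": finger opening in m; "gripper_force": force on a finger pad.
Only numpy, scipy, OpenCV 4.12 (cv2) and the standard library are available. Lean on these libraries where they do the work, as an engineer would, in place of code of your own. Each camera call takes 0.05 s, during which the arm holds its last target. There are 200 camera calls.

## Working session

There is one attempt and no reset: what is moved stays moved. The work goes in short steps, Python scripts to look and compute and a shell command to move; the robot and the scene stay as the last step left them, time stands still between calls to the robot, and variables do not carry over. Pictures are saved under pics/ and viewed, at most 10 in all, crops included, and the job is handed in when it is done.

```bash
ls; mkdir -p pics; cat > h.py <<'E'
import numpy as np, cv2
from workcell import env
def save(p,n): cv2.imwrite('pics/'+n+'.png',p['color'][:,:,::-1])
def ray(p,u,v):
    K=p['camera_matrix'];T=p['extrinsics'];d=T[:3,:3]@np.linalg.solve(K,[u,v,1.]);return T[:3,3],d
def atz(p,u,v,z):
    o,d=ray(p,u,v);return o+d*(z-o[2])/d[2]
def proj(p,X):
    T=p['extrinsics'];c=T[:3,:3].T@(np.asarray(X)-T[:3,3]);q=p['camera_matrix']@c;return q[:2]/q[2]
def tri(a,ua,b,ub):
    A=np.zeros((3,3));y=np.zeros(3)
    for p,u in((a,ua),(b,ub)):
        o,d=ray(p,*u);d/=np.linalg.norm(d);M=np.eye(3)-np.outer(d,d);A+=M;y+=M@o
    return np.linalg.solve(A,y)
E
python3 - <<'E'
from h import *
np.set_printoptions(precision=4,suppress=True)
a=env.get_image('side');b=env.get_image('top')
save(a,'side0');save(b,'top0')
for n in ['gauge','grip_block','socket','index','mark','pointer','shoulder','pin_stand','lock_button','fluted_pot','clay_lump']:
  for p,m in((a,'s'),(b,'t')):
    for r in env.look_for(n,p)[:1]: print(n,m,np.array(r['centre']),r['score'],proj(p,r['centre']))
s=env.observe();print(s['time'],s['ee_pos'],s['ee_rot'])
for p in(a,b):print(p['extrinsics'])
E
```

```text
pics
gauge s [ 0.537  -0.0579  0.0111] 0.88 [332.6169 218.6031]
gauge t [ 0.5354 -0.0986  0.0137] 0.81 [359.2686 208.8598]
grip_block s [ 0.555  -0.0489  0.0858] 0.7 [327.918 200.3  ]
grip_block t [ 0.5531 -0.0565  0.0925] 0.59 [344.6864 198.7649]
socket s [ 0.5554 -0.046   0.0914] 0.78 [327.8282 199.227 ]
socket t [ 0.5547 -0.0602  0.0943] 0.61 [346.0784 198.0514]
index s [ 0.5523 -0.0476  0.0868] 0.74 [328.7408 200.2578]
index t [ 0.5527 -0.0575  0.0928] 0.91 [345.0666 198.8916]
pointer s [0.482  0.3216 0.0749] 0.62 [351.9216 272.8592]
pointer t [0.478  0.3005 0.0503] 0.64 [214.3302 230.0726]
shoulder s [0.4848 0.3228 0.0708] 0.71 [350.7824 274.3358]
shoulder t [0.4829 0.3043 0.0865] 0.59 [209.7306 227.108 ]
pin_stand s [0.4825 0.3319 0.0386] 0.66 [351.0433 286.1907]
pin_stand t [0.4797 0.3026 0.0475] 0.71 [213.8241 229.5496]
fluted_pot s [0.6863 0.1861 0.0227] 0.67 [280.6331 255.8932]
fluted_pot t [0.6901 0.1685 0.022 ] 0.89 [264.512  156.0179]
clay_lump s [ 0.5551 -0.0456  0.0856] 0.71 [327.8604 200.839 ]
clay_lump t [ 0.5512 -0.3428  0.0456] 0.74 [448.6474 200.4261]
1.2 [0.155  0.6312 0.2313] [0.1201 0.9928 0.     0.    ]
[[-0.9986 -0.04    0.0337  0.5445]
 [-0.0489  0.4865 -0.8723  1.3835]
 [ 0.0185 -0.8727 -0.4878  0.8782]
 [ 0.      0.      0.      1.    ]]
[[-0.012  -0.9871  0.16    0.3576]
 [-0.9998  0.0147  0.0161 -0.0291]
 [-0.0182 -0.1597 -0.987   1.4216]
 [ 0.      0.      0.      1.    ]]
```

View pics/side0.png

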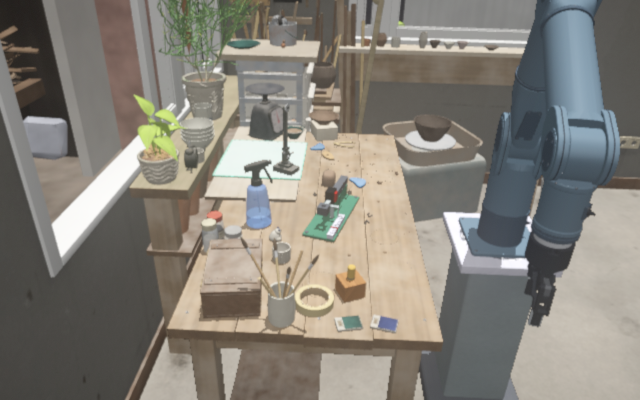

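View pics/top0.png

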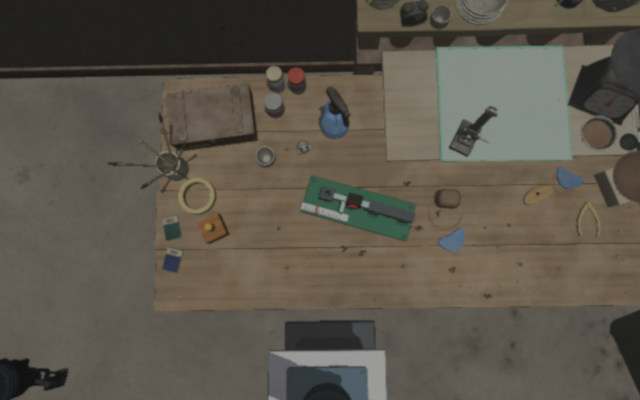

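```bash
python3 - <<'E'
import cv2,numpy as np
t=cv2.imread('pics/top0.png');s=cv2.imread('pics/side0.png')
A=cv2.resize(t[165:250,290:425],None,fx=5.9,fy=5.9,interpolation=cv2.INTER_CUBIC)[:,:790]
A=cv2.resize(t[170:246,296:421],None,fx=4,fy=4,interpolation=cv2.INTER_CUBIC)
B=cv2.resize(s[165:241,300:370],None,fx=4,fy=4,interpolation=cv2.INTER_CUBIC)
C=cv2.resize(t[205:250,190:235],None,fx=6,fy=6,interpolation=cv2.INTER_CUBIC)
D=cv2.resize(s[258:303,328:373],None,fx=6,fy=6,interpolation=cv2.INTER_CUBIC)
o=np.zeros((304+270,790,3),np.uint8);o[:304,:500]=A;o[:304,504:784]=B;o[304:,:270]=C;o[304:,280:550]=D
cv2.imwrite('pics/crop0.png',np.clip(o.astype(float)*1.5,0,255).astype(np.uint8))
E
```

```text
(no output)
```

View pics/crop0.png

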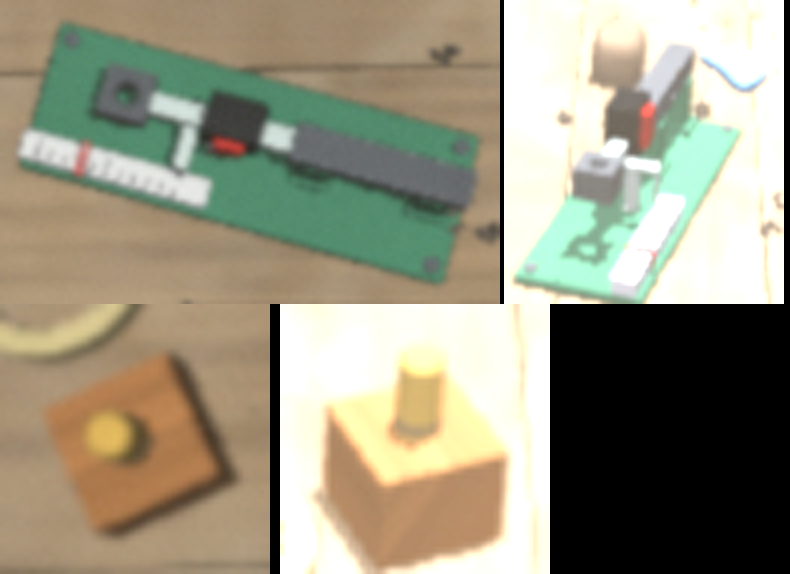

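Top crop: plate corners at crop (62,22),(480,135),(443,283),(20,170); socket hole (127,95), clip (82,158), index foot (181,166), pin knob (110,435). Side crop: knob top (422,358), socket hole (599,163).

```bash
cat > fit.py <<'E'
from h import *
from scipy.optimize import least_squares
np.set_printoptions(precision=4,suppress=True)
a=env.get_image('side');b=env.get_image('top')
q=lambda c,f,o,w=(0,0):[(c[i]-w[i]+.5)/f-.5+o[i] for i in(0,1)]
T=lambda x,y:q((x,y),4,(296,170)); S=lambda x,y:q((x,y),4,(300,165),(504,0))
# points: (cam, pixel, gx, gy, z, moves with g, weight)
L=[]
for c,sx,sy in(((62,22),1,-1),((480,135),-1,-1),((443,283),-1,1),((20,170),1,1)):
    L.append((b,T(*c),sx*.155,sy*.055,.012,2))
L+= [(b,T(127,94),.075,0,.088,1),(a,S(599,163),.075,0,.088,1)]
for c,dx,dy in(((211,90),.02,-.015),((268,99),-.02,-.015),((206,132),.02,.015)): L.append((b,T(*c),dx,dy,.112,1))
L.append((a,S(738,128),-.155,.055,.012,2)); L.append((a,S(516,280),.155,-.055,.012,2))
L+= [(b,T(297,128),0,-.013,.088,0),(b,T(290,157),0,.013,.088,0)]
def pos(x,l):
    k=l[5];gx=l[2]+(x[3] if k==1 else x[4] if k==2 else 0);th=x[2]
    return [x[0]+np.cos(th)*gx-np.sin(th)*l[3],x[1]+np.sin(th)*gx+np.cos(th)*l[3],l[4]]
f=lambda x:np.concatenate([proj(l[0],pos(x,l))-l[1] for l in L])
# gauge x towards world +y, so theta ~ +90deg ; y then -x (to robot)
r=least_squares(f,[.55,-.1,1.5,.05,0.02],loss='soft_l1')
if __name__=='__main__':
    print(r.x,np.degrees(r.x[2])); print(r.fun.reshape(-1,2))
    x=r.x
    P=lambda gx,gy=0:np.array([x[0]+np.cos(x[2])*gx-np.sin(x[2])*gy,x[1]+np.sin(x[2])*gx+np.cos(x[2])*gy])
    print('grip',P(x[3]),'socket',P(x[3]+.075))
    print('socket tri',tri(b,T(127,94),a,S(599,163)))
    kt=q((110,435),6,(190,205),(0,304));ks=q((422,358),6,(328,258),(280,304))
    print('knob tri',tri(b,kt,a,ks),atz(b,*kt,.09),atz(a,*ks,.09))
    for n,c in(('clip',(82,158)),('index',(181,166))):
        w=atz(b,*T(*c),.033)[:2]-x[:2];print(n,np.cos(x[2])*w[0]+np.sin(x[2])*w[1])
    import cv2
    for c in [(45,410),(170,355),(222,472),(108,532)]: print(atz(b,*q(c,6,(190,205),(0,304)),.05))
E
python3 fit.py
```

```text
[ 0.5349 -0.121   1.2889  0.0414  0.0261] 73.84727771226436
[[-0.5091 -1.2538]
 [ 0.877  -1.0642]
 [ 0.6462 -0.3064]
 [-0.5888 -1.3184]
 [-0.4697  0.9035]
 [ 0.4326  0.1491]
 [ 0.0447  0.5061]
 [ 0.5139  2.2251]
 [-1.6808  0.9049]
 [ 0.0582 -1.3561]
 [-2.006  -2.2015]
 [ 0.3445 -0.8693]
 [-0.3822  1.2068]]
grip [ 0.5464 -0.0812] socket [ 0.5673 -0.0092]
socket tri [ 0.5692 -0.0105  0.0879]
knob tri [0.4845 0.3093 0.0862] [0.4845 0.3083 0.09  ] [0.4845 0.3145 0.09  ]
clip 0.13717041099261948
index 0.06942347932591793
[0.5002 0.3486 0.05  ]
[0.5247 0.2918 0.05  ]
[0.4707 0.2668 0.05  ]
[0.4441 0.3182 0.05  ]
```

```bash
python3 -m pendant '[[8.5,0,0,0,0.147],[8.5,0,0,0,0.147],[8.5,0,0,0,0.147],[8.5,0,0,0,0.147],[8.5,0,0,0,0.147],[8.5,0,0,0,0.147],[8.5,0,0,0,0.147],[8.5,0,0,0,0.147],[8.5,0,0,0,0.147],[8.5,0,0,0,0.147],[8.5,0,0,0,0.142]]' 20
cat > go.py <<'E'
# prints total tool-frame shift (cm) and roll to a target: go.py x y z [yaw_of_closing_deg]
import sys
from h import *
from scipy.spatial.transform import Rotation as R
np.set_printoptions(precision=4,suppress=True)
s=env.observe();M=R.from_quat(s['ee_rot']).as_matrix()
t=np.array([float(v) for v in sys.argv[1:4]])
print('t',s['time'],'pos',np.array(s['ee_pos']),'shift cm',M.T@(t-s['ee_pos'])*100,'closing deg',np.degrees(np.arctan2(M[1,1],M[0,1])),'q7',s['joints'][6],'tilt',M[:,2],'F',np.array(s['wrist_force']),s['gripper_width'],s['gripper_force'])
E
python3 go.py 0.4845 0.3085 0.2
```

```text
time: 2.4
ee_pos: [0.1549, 0.6313, 0.2313]
ee_rot: [0.801, 0.598, 0.0, -0.0]
wrist_force: [-0.8, -0.9, -0.6]
gripper_width: 0.0855
gripper_force: 0.0
t 2.4 pos [0.1549 0.6313 0.2313] shift cm [-21.599   40.7681   3.1284] closing deg -16.487475916670206 q7 -1.5162118592361398 tilt [-0.      0.0001 -1.    ] F [-0.8329 -0.8613 -0.5676] 0.08548413379664514 0.0
```

```bash
python3 -m pendant '[[8.5,-1.96,3.7,0,0],[8.5,-1.96,3.7,0,0],[8.5,-1.96,3.7,0,0],[8.5,-1.96,3.7,0,0],[8.5,-1.96,3.7,0,0],[8.5,-1.96,3.7,0.3,0],[8.5,-1.96,3.7,0.5,0],[8.5,-1.96,3.7,0.5,0],[8.5,-1.96,3.7,0.5,0],[8.5,-1.96,3.7,0.5,0],[8.5,-1.96,3.7,0.5,0],[8.5,0,0,0.3,0]]'
python3 go.py 0.4845 0.3085 0.2
python3 - <<'E'
from h import *
a=env.get_image('side');b=env.get_image('top')
A=cv2.resize(a['color'][190:320,290:420],None,fx=4,fy=4,interpolation=cv2.INTER_CUBIC)
cv2.imwrite('pics/near1.png',np.clip(A[:,:,::-1]*1.2,0,255).astype(np.uint8))
E
```

```text
time: 3.6
ee_pos: [0.4907, 0.3046, 0.2006]
ee_rot: [0.802, 0.597, 0.001, 0.002]
wrist_force: [0.0, -0.8, -0.0]
gripper_width: 0.0849
gripper_force: 0.0
t 3.6 pos [0.4907 0.3046 0.2006] shift cm [ 0.1981 -0.7097  0.0578] closing deg -16.699445538134324 q7 -0.7071868306987555 tilt [ 0.0034 -0.0027 -1.    ] F [ 0.0435 -0.7804 -0.0274] 0.08488272468688678 0.0
```

View pics/near1.png

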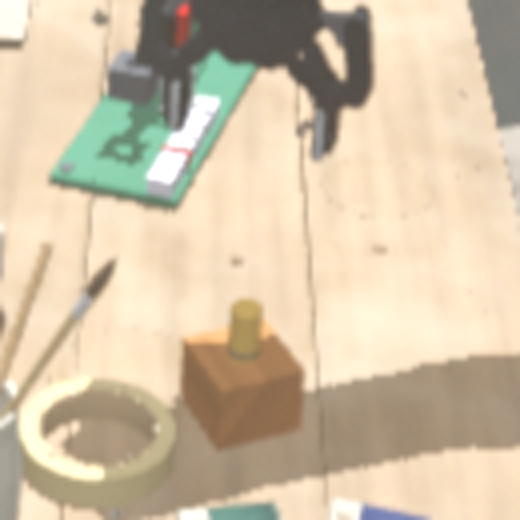

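The side crop shows the fingertips (175,122) and (320,155) straddling the pin's column (247). I check the settled pose and go down.

```bash
python3 -m pendant '[[8.5,0.2,-0.7,0,0],[8.5,0,0,0,0]]'; python3 go.py 0.4845 0.3085 0.056
```

```text
time: 3.9
ee_pos: [0.4776, 0.3172, 0.2003]
ee_rot: [0.798, 0.602, -0.0, -0.001]
wrist_force: [-0.7, 0.0, 0.3]
gripper_width: 0.0852
gripper_force: 0.0
t 3.9 pos [0.4776 0.3172 0.2003] shift cm [-0.6582  0.9205 14.4252] closing deg -15.929933789973282 q7 -0.7231718879696567 tilt [-0.0013  0.001  -1.    ] F [-0.687   0.0455  0.311 ] 0.08518862144438183 0.0
```

```bash
python3 -m pendant '[[8.5,0,0,3,0],[8.5,0,0,3,0],[8.5,0,0,1.5,0],[8.5,0,0,0,0],[8.5,0,0,0,0],[8.5,0,0,0,0]]'; python3 go.py 0.4845 0.3085 0.056
```

```text
time: 4.5
ee_pos: [0.4807, 0.3155, 0.1267]
ee_rot: [0.799, 0.601, 0.001, -0.0]
wrist_force: [-0.0, 0.2, -0.1]
gripper_width: 0.0848
gripper_force: 0.0
t 4.5 pos [0.4807 0.3155 0.1267] shift cm [-0.5818  0.5529  7.074 ] closing deg -16.141196464831143 q7 -0.6756036864729718 tilt [ 0.002   0.0015 -1.    ] F [-0.0212  0.2421 -0.0988] 0.08481713183524264 0.0
```

```bash
python3 -m pendant '[[8.5,-0.58,0.55,1,0],[8.5,0,0,1,0],[8.5,0,0,1,0],[8.5,0,0,0,0],[8.5,0,0,0,0],[8.5,0,0,0,0]]'; python3 go.py 0.4845 0.3085 0.056
python3 - <<'E'
from h import *
a=env.get_image('side');b=env.get_image('top')
A=cv2.resize(a['color'][230:310,310:400],None,fx=4,fy=4,interpolation=cv2.INTER_CUBIC)
B=cv2.resize(b['color'][190:270,170:260],None,fx=4,fy=4,interpolation=cv2.INTER_CUBIC)
cv2.imwrite('pics/near2.png',np.clip(np.hstack([A,B])[:,:,::-1]*1.3,0,255).astype(np.uint8))
E
```

```text
time: 5.1
ee_pos: [0.4836, 0.3079, 0.0955]
ee_rot: [0.799, 0.601, 0.0, 0.0]
wrist_force: [0.5, 0.6, -0.0]
gripper_width: 0.0849
gripper_force: 0.0
t 5.1 pos [0.4836 0.3079 0.0955] shift cm [0.0833 0.0659 3.9463] closing deg -16.14927276238739 q7 -0.6424238028065035 tilt [ 0.0003  0.0002 -1.    ] F [ 0.5487  0.6133 -0.0089] 0.08493671586901612 0.0
```

View pics/near2.png

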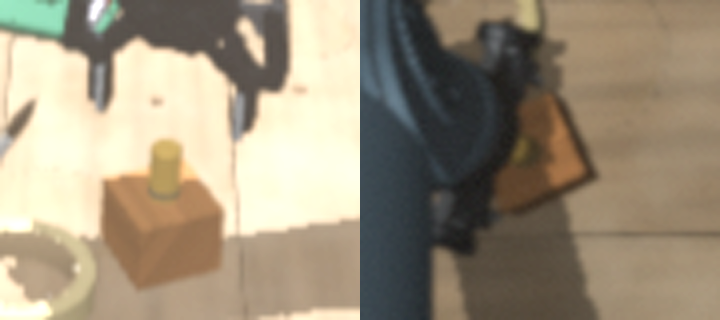

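Side crop: fingertips at (97,105) and (240,138), pin at (165,170) centred between them. I check the depth direction numerically.

```bash
python3 - <<'E'
from h import *
a=env.get_image('side');b=env.get_image('top')
for z in(.1085,.0955):print(proj(a,[.4836,.3079,z]),atz(a,351.6,259.6,z))
print(proj(b,[.4836,.3079,.12]), proj(b,[.4836,.3079,.22]))
print('knob top side',proj(a,[.4845,.3085,.09]),'seen',310+166/4-.5,230+145/4-.5)
E
```

```text
[351.93078174 259.39429953] [0.48448565 0.30888785 0.1085    ]
[351.65861205 263.40942507] [0.4834723  0.29073847 0.0955    ]
[205.18503279 225.69501098] [194.56984783 221.82499784]
knob top side [351.20774695 265.21671272] seen 351.0 265.75
```

```bash
python3 -m pendant '[[8.5,0.08,0.06,1,0],[8.5,0,0,1,0],[8.5,0,0,1,0],[8.5,0,0,0.95,0],[8.5,0,0,0,0],[8.5,0,0,0,0]]' 40; python3 go.py 0.4845 0.3085 0.056;python3 -m pendant '[[4,0,0,0,0],[3,0,0,0,0],[2,0,0,0,0],[1.5,0,0,0,0],[1.5,0,0,0,0],[1.5,0,0,0,0],[1.5,0,0,0,0]]' 40; python3 go.py 0.4845 0.3085 0.056
```

```text
time: 5.9
ee_pos: [0.4842, 0.3081, 0.0554]
ee_rot: [0.8, 0.601, -0.0, 0.0]
wrist_force: [-0.2, 0.3, 0.5]
gripper_width: 0.0848
gripper_force: 0.0
t 5.9 pos [0.4842 0.3081 0.0554] shift cm [ 0.0496  0.0192 -0.0556] closing deg -16.1654993392002 q7 -0.6181864480286496 tilt [-0.0004 -0.0005 -1.    ] F [-0.2209  0.314   0.5271] 0.08480856486465808 0.0
time: 6.6
ee_pos: [0.4844, 0.3084, 0.0561]
ee_rot: [0.799, 0.601, 0.0, -0.0]
wrist_force: [-1.1, -0.8, 4.8]
gripper_width: 0.0206
gripper_force: 39.1
t 6.6 pos [0.4844 0.3084 0.0561] shift cm [0.0142 0.0076 0.0113] closing deg -16.160177188772156 q7 -0.618207290670905 tilt [ 0.0002  0.0003 -1.    ] F [-1.0837 -0.7823  4.8258] 0.020603151773015718 39.14725514128804
```

```bash
python3 -m pendant '[[1.5,0,0,-1,0],[1.5,0,0,-1.5,0],[1.5,0,0,-2,0],[1.5,0,0,-2.5,0],[1.5,0,0,-2.5,0],[1.5,0,0,-2.5,0],[1.5,0,0,-1.5,0],[1.5,0,0,-1,0],[1.5,0,0,0,0],[1.5,0,0,0,0]]'; python3 go.py 0.5685 -0.010 0.2
```

```text
time: 7.6
ee_pos: [0.4837, 0.3081, 0.2001]
ee_rot: [0.799, 0.601, -0.001, -0.0]
wrist_force: [-0.3, 0.9, -1.1]
gripper_width: 0.0206
gripper_force: 39.1
t 7.6 pos [0.4837 0.3081 0.2001] shift cm [-28.1986  16.9871   0.0246] closing deg -16.14399997504158 q7 -0.7065866439780392 tilt [-0.0009 -0.0007 -1.    ] F [-0.3108  0.9398 -1.0731] 0.020575205311991075 39.11232764949091
```

```bash
python3 -m pendant '[[1.5,-1.5,0.9,0,0],[1.5,-2.7,1.6,0,0],[1.5,-3.2,1.95,0,0],[1.5,-3.2,1.95,0,0],[1.5,-3.2,1.95,0,0],[1.5,-3.2,1.95,0,0],[1.5,-3.2,1.9,0,0],[1.5,-3.0,1.8,0,0],[1.5,-2.5,1.5,0,0],[1.5,-1.7,1.0,0,0],[1.5,-0.8,0.5,0,0],[1.5,0,0,0,0]]';python3 -m pendant '[[1.5,0,0,0,0],[1.5,0,0,0,0],[1.5,0,0,0,0]]'; python3 go.py 0.5685 -0.010 0.2
python3 - <<'E'
from h import *
a=env.get_image('side');b=env.get_image('top')
A=cv2.resize(a['color'][150:250,285:385],None,fx=4,fy=4,interpolation=cv2.INTER_CUBIC)
B=cv2.resize(b['color'][150:250,270:370],None,fx=4,fy=4,interpolation=cv2.INTER_CUBIC)
cv2.imwrite('pics/near3.png',np.clip(np.hstack([A,B])[:,:,::-1]*1.3,0,255).astype(np.uint8))
E
```

```text
time: 8.8
ee_pos: [0.5686, -0.0121, 0.2002]
ee_rot: [0.8, 0.599, -0.001, 0.0]
wrist_force: [0.4, 0.2, -1.3]
gripper_width: 0.0207
gripper_force: 39.1
time: 9.1
ee_pos: [0.5688, -0.0086, 0.2007]
ee_rot: [0.799, 0.602, -0.0, -0.0]
wrist_force: [-0.0, 0.3, -0.5]
gripper_width: 0.0208
gripper_force: 39.1
t 9.1 pos [ 0.5688 -0.0086  0.2007] shift cm [-0.1466  0.0059  0.0667] closing deg -16.040067610525803 q7 -0.0938312804081944 tilt [-0.0004  0.0004 -1.    ] F [-0.0006  0.2816 -0.4776] 0.02079711445192864 39.12224616506137
```

View pics/near3.png

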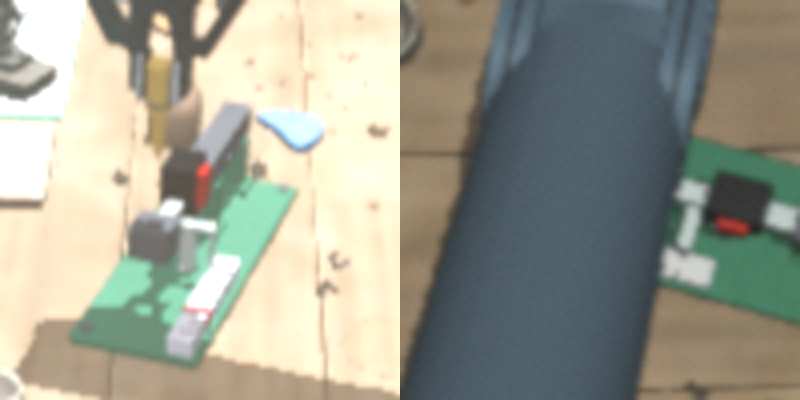

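Side crop: pin between fingers at (157,75–152), socket block at (155,235) below; the top view is blocked by the arm. I lower to just above the mouth and compare.

```bash
python3 -m pendant '[[1.5,-0.13,0,1.5,0],[1.5,0,0,1.5,0],[1.5,0,0,1.2,0],[1.5,0,0,0.6,0],[1.5,0,0,0,0],[1.5,0,0,0,0],[1.5,0,0,0,0]]'; python3 go.py 0.5685 -0.010 0.096
python3 - <<'E'
from h import *
a=env.get_image('side');b=env.get_image('top')
p=np.array(env.observe()['ee_pos'])
A=cv2.resize(a['color'][165:225,295:365],None,fx=8,fy=8,interpolation=cv2.INTER_CUBIC)
cv2.imwrite('pics/near4.png',np.clip(A[:,:,::-1]*1.3,0,255).astype(np.uint8))
f=lambda X:((proj(a,X)-[295,165]+.5)*8-.5).round(1)
print('tip',f(p-[0,0,.051]),'shoulder',f(p-[0,0,.006]),'knobtop',f(p+[0,0,.034]),'socket',f([.5685,-.010,.09]))
print('socket edges', f([.5685+.007,-.01,.09]),f([.5685-.007,-.01,.09]))
E
```

```text
time: 9.9
ee_pos: [0.5692, -0.0112, 0.1534]
ee_rot: [0.799, 0.601, 0.0, 0.0]
wrist_force: [0.4, 0.1, -1.2]
gripper_width: 0.0207
gripper_force: 39.1
t 9.9 pos [ 0.5692 -0.0112  0.1534] shift cm [ 0.0938 -0.1064  5.7358] closing deg -16.162501916687162 q7 -0.057872602477237356 tilt [ 0.0011  0.0001 -1.    ] F [ 0.397   0.113  -1.2295] 0.020666218144049855 39.14617845788598
tip [230.5 293.9] shoulder [233.6 194.3] knobtop [236.5 103.4] socket [231.1 322.3]
socket edges [213.7 321.6] [248.6 323. ]
```

View pics/near4.png

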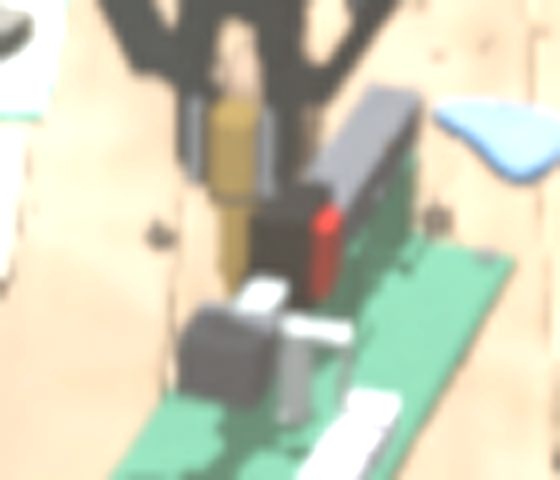

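Tip at (235,290) stands over the socket's top face centre (~232,326), within about 1 mm. Lowering gently.

```bash
python3 -m pendant '[[1.5,0.05,-0.05,0.7,0],[1.5,0,0,0.7,0],[1.5,0,0,0.7,0],[1.5,0,0,0.4,0],[1.5,0,0,0,0],[1.5,0,0,0,0]]'; python3 go.py 0.569 -0.0105 0.096
```

```text
time: 10.6
ee_pos: [0.5684, -0.0108, 0.1277]
ee_rot: [0.8, 0.601, -0.0, 0.0]
wrist_force: [1.2, -0.8, -0.9]
gripper_width: 0.021
gripper_force: 39.2
t 10.6 pos [ 0.5684 -0.0108  0.1277] shift cm [0.0494 0.0475 3.1707] closing deg -16.17138573076591 q7 -0.040901193771198295 tilt [-0.0001 -0.0004 -1.    ] F [ 1.2189 -0.8415 -0.9259] 0.021047517287229135 39.173484795028344
```

```bash
python3 -m pendant '[[1.5,0,0,0.5,0],[1.5,0,0,0.5,0],[1.5,0,0,0,0],[1.5,0,0,0,0]]'; python3 go.py 0.569 -0.0105 0.096
```

```text
time: 11.0
ee_pos: [0.5687, -0.0111, 0.1176]
ee_rot: [0.8, 0.601, 0.0, 0.001]
wrist_force: [2.4, -3.8, -3.4]
gripper_width: 0.0207
gripper_force: 39.2
t 11.0 pos [ 0.5687 -0.0111  0.1176] shift cm [0.0646 0.0071 2.1616] closing deg -16.177493098914702 q7 -0.033687355184236704 tilt [ 0.0008 -0.0008 -1.    ] F [ 2.4318 -3.8438 -3.3684] 0.020713055003019534 39.16335850954056
```

```bash
python3 -m pendant '[[1.5,-0.07,0.06,0.3,0],[1.5,0,0,0.5,0],[1.5,0,0,0.5,0],[1.5,0,0,0,0],[1.5,0,0,0,0]]'; python3 go.py 0.569 -0.0105 0.096
```

```text
time: 11.5
ee_pos: [0.5687, -0.0115, 0.1044]
ee_rot: [0.799, 0.601, -0.0, 0.0]
wrist_force: [2.8, -3.1, -3.9]
gripper_width: 0.021
gripper_force: 39.2
t 11.5 pos [ 0.5687 -0.0115  0.1044] shift cm [0.1016 0.0021 0.8439] closing deg -16.157258868160348 q7 -0.022872312666467855 tilt [-0.0002 -0.0003 -1.    ] F [ 2.7854 -3.1104 -3.9468] 0.020965454885061532 39.219909673556685
```

```bash
python3 -m pendant '[[1.5,-0.06,0.05,0.3,0],[1.5,0,0,0.3,0],[1.5,0,0,0.2,0],[1.5,0,0,0,0],[1.5,0,0,0,0]]'; python3 go.py 0.569 -0.0105 0.096
```

```text
time: 12.0
ee_pos: [0.5687, -0.0119, 0.0966]
ee_rot: [0.799, 0.601, -0.0, -0.0]
wrist_force: [1.2, -0.6, -1.8]
gripper_width: 0.0208
gripper_force: 39.4
t 12.0 pos [ 0.5687 -0.0119  0.0966] shift cm [ 0.1391 -0.0071  0.0551] closing deg -16.146314270275383 q7 -0.01592611256381682 tilt [-0.0008  0.0002 -1.    ] F [ 1.1987 -0.561  -1.8337] 0.020764147011101627 39.4165628333576
```

```bash
python3 -m pendant '[[1.5,0,0,0.1,0],[1.5,0,0,0.1,0],[1.5,0,0,0.1,0],[1.5,0,0,0,0],[1.5,0,0,0,0]]'; python3 go.py 0.569 -0.0105 0.096
```

```text
time: 12.5
ee_pos: [0.5689, -0.0118, 0.0959]
ee_rot: [0.8, 0.601, 0.0, -0.001]
wrist_force: [-6.8, -0.2, 21.4]
gripper_width: 0.0204
gripper_force: 42.0
t 12.5 pos [ 0.5689 -0.0118  0.0959] shift cm [ 0.1235 -0.0295 -0.0135] closing deg -16.167823644193728 q7 -0.01380423740132886 tilt [-0.0004  0.0018 -1.    ] F [-6.7563 -0.2286 21.4257] 0.02039951918400257 41.98279410135001
```

```bash
python3 -m pendant '[[1.5,0,0,-0.2,0],[2.5,0,0,0,0],[4,0,0,0,0],[5,0,0,0,0],[5,0,0,0,0],[5,0,0,-1,0],[5,0,0,-2,0],[5,0,0,-3,0],[5,0,0,-3,0],[5,0,0,-1,0],[5,0,0,0,0],[5,0,0,0,0]]'; python3 go.py 0.5464 -0.0812 0.2
python3 - <<'E'
from h import *
a=env.get_image('side')
A=cv2.resize(a['color'][165:225,295:365],None,fx=8,fy=8,interpolation=cv2.INTER_CUBIC)
cv2.imwrite('pics/near5.png',np.clip(A[:,:,::-1]*1.3,0,255).astype(np.uint8))
f=lambda X:((proj(a,X)-[295,165]+.5)*8-.5).round(1)
print('knob top',f([.5687,-.0118,.13]),'sh',f([.5687,-.0118,.09]))
E
```

```text
time: 13.7
ee_pos: [0.5685, -0.0118, 0.1951]
ee_rot: [0.799, 0.601, -0.0, -0.0]
wrist_force: [-0.2, -0.1, -0.9]
gripper_width: 0.0501
gripper_force: 0.0
t 13.7 pos [ 0.5685 -0.0118  0.1951] shift cm [-7.2767 -0.1901 -0.4901] closing deg -16.142247615089012 q7 -0.08493906912508527 tilt [-0.0011  0.0002 -1.    ] F [-0.232  -0.1264 -0.8502] 0.05008815980764283 0.0
knob top [233.6 232.3] sh [230.8 320. ]
```

View pics/near5.png

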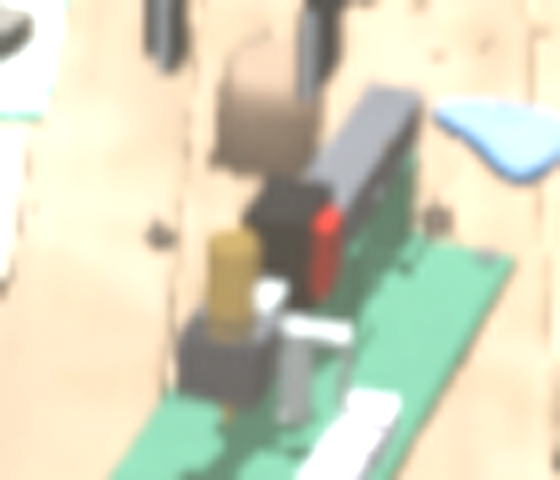

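Pin stands in the socket, knob on the block (235,285), its tip showing below; the arm is still home. Now over the grip block.

```bash
python3 -m pendant '[[7,-1.5,0,0,0],[7,-2.5,0,0,0],[7,-2.3,0,0,0],[7,-1.2,0,0,0],[7,0,0,0,0],[7,0,0,0,0],[7,0,0,0,0]]' 30; python3 go.py 0.5478 -0.0838 0.071
python3 - <<'E'
from h import *
a=env.get_image('side');b=env.get_image('top')
A=cv2.resize(a['color'][165:240,295:370],None,fx=7,fy=7,interpolation=cv2.INTER_CUBIC)
cv2.imwrite('pics/near6.png',np.clip(A[:,:,::-1]*1.1,0,255).astype(np.uint8))
for n in('mark','index'):
  for p in(a,b):
    for r in env.look_for(n,p)[:2]: print(n,np.array(r['centre']),r['score'],proj(p,r['centre']))
E
```

```text
time: 14.45
ee_pos: [0.5485, -0.0827, 0.1956]
ee_rot: [0.799, 0.601, 0.0, -0.0]
wrist_force: [0.8, -0.7, -0.9]
gripper_width: 0.0698
gripper_force: 0.0
t 14.45 pos [ 0.5485 -0.0827  0.1956] shift cm [-0.1341 -0.0358 12.4555] closing deg -16.04730063713255 q7 0.0459927962112672 tilt [-0.0001  0.0007 -1.    ] F [ 0.796  -0.69   -0.8935] 0.06983837806647396 0.0
index [ 0.5489 -0.0516  0.0844] 0.7 [329.77908759 200.34920989]
```

View pics/near6.png

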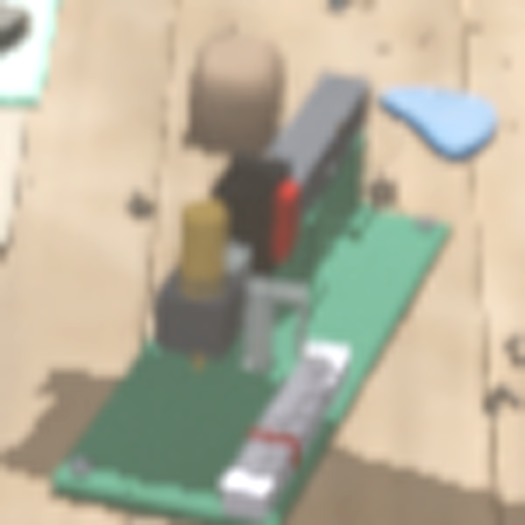

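Side view: clear of the block; clip at crop (275,442), index foot near (305,320). Descending onto the block.

```bash
python3 -m pendant '[[7,-0.13,-0.03,1.5,0],[7,0,0,2.5,0],[7,0,0,2.5,0],[7,0,0,1.5,0],[7,0,0,0.5,0],[7,0,0,0,0],[7,0,0,0,0],[7,0,0,0,0]]' 30; python3 go.py 0.5478 -0.0838 0.071
```

```text
time: 15.55
ee_pos: [0.5484, -0.0854, 0.1118]
ee_rot: [0.799, 0.601, 0.001, 0.001]
wrist_force: [-0.0, 0.4, -0.4]
gripper_width: 0.0699
gripper_force: 0.0
t 15.55 pos [ 0.5484 -0.0854  0.1118] shift cm [ 0.1353 -0.1068  4.0839] closing deg -16.15236042781495 q7 0.11568227626180198 tilt [ 0.0019 -0.0001 -1.    ] F [-0.0181  0.419  -0.4023] 0.06993120728674708 0.0
```

```bash
python3 -m pendant '[[7,0.1,-0.08,1,0],[7,0,0,1.2,0],[7,0,0,1.2,0],[7,0,0,0.65,0],[7,0,0,0,0],[7,0,0,0,0],[7,0,0,0,0]]' 30; python3 go.py 0.5478 -0.0838 0.071;  python3 -m pendant '[[5,0,0,0,0],[4,0,0,0,0],[3.5,0,0,0,0],[3,0,0,0,0],[2.5,0,0,0,0],[2,0,0,0,0],[2,0,0,0,0],[2,0,0,0,0]]' 40; python3 go.py 0.5478 -0.0838 0.071
```

```text
time: 16.25
ee_pos: [0.5474, -0.0843, 0.0706]
ee_rot: [0.799, 0.601, 0.0, 0.0]
wrist_force: [-0.2, -0.1, 0.1]
gripper_width: 0.07
gripper_force: 0.0
t 16.25 pos [ 0.5474 -0.0843  0.0706] shift cm [ 0.0546  0.0269 -0.0394] closing deg -16.160673758285316 q7 0.14578824094468337 tilt [ 0.0007 -0.0002 -1.    ] F [-0.1945 -0.0544  0.1359] 0.06996190750985186 0.0
time: 17.05
ee_pos: [0.5481, -0.0844, 0.0708]
ee_rot: [0.8, 0.601, 0.001, 0.001]
wrist_force: [3.7, 0.2, 5.2]
gripper_width: 0.0294
gripper_force: 40.5
t 17.05 pos [ 0.5481 -0.0844  0.0708] shift cm [ 0.0456 -0.0442 -0.018 ] closing deg -16.176055131487274 q7 0.14569208998575872 tilt [ 0.0021 -0.0004 -1.    ] F [3.7209 0.1996 5.2131] 0.029439711533953264 40.50294645130634
```

Width 29.4 mm: the button is flush. Drawing out to ~60 mm, then measuring.

```bash
python3 -m pendant '[[2,0.4,0,0,0],[2,0.8,0,0,0],[2,0.8,0,0,0],[2,0.8,0,0,0],[2,0.8,0,0,0],[2,0.8,0,0,0],[2,0.8,0,0,0],[2,0.5,0,0,0],[2,0.3,0,0,0],[2,0,0,0,0],[2,0,0,0,0],[2,0,0,0,0]]'; python3 go.py 0.5478 -0.0838 0.071
python3 - <<'E'
from h import *
a=env.get_image('side');b=env.get_image('top')
A=cv2.resize(a['color'][190:240,315:365],None,fx=8,fy=8,interpolation=cv2.INTER_CUBIC)
B=cv2.resize(b['color'][190:240,280:330],None,fx=8,fy=8,interpolation=cv2.INTER_CUBIC)
cv2.imwrite('pics/near7.png',np.clip(np.hstack([A,B])[:,:,::-1]*1.0,0,255).astype(np.uint8))
for n in('mark','index'):
  for p in(a,b):
    for r in env.look_for(n,p)[:2]: print(n,np.array(r['centre']),r['score'],proj(p,r['centre']))
E
```

```text
time: 18.25
ee_pos: [0.5651, -0.0276, 0.0708]
ee_rot: [0.8, 0.6, 0.001, 0.001]
wrist_force: [4.4, -3.2, 5.0]
gripper_width: 0.0297
gripper_force: 40.2
t 18.25 pos [ 0.5651 -0.0276  0.0708] shift cm [-5.8774 -0.0888 -0.0117] closing deg -16.20280178854507 q7 0.04151947811203772 tilt [ 0.0027 -0.0016 -1.    ] F [ 4.4141 -3.1678  4.9632] 0.029651721925970122 40.201018676161766
mark [0.5874 0.0609 0.1131] 0.46 [316.74509172 209.40646947]
index [0.5692 0.0138 0.0804] 0.58 [322.90711158 211.14207457]
index [ 0.544  -0.0926  0.0835] 0.52 [358.16876128 202.42030019]
```

View pics/near7.png

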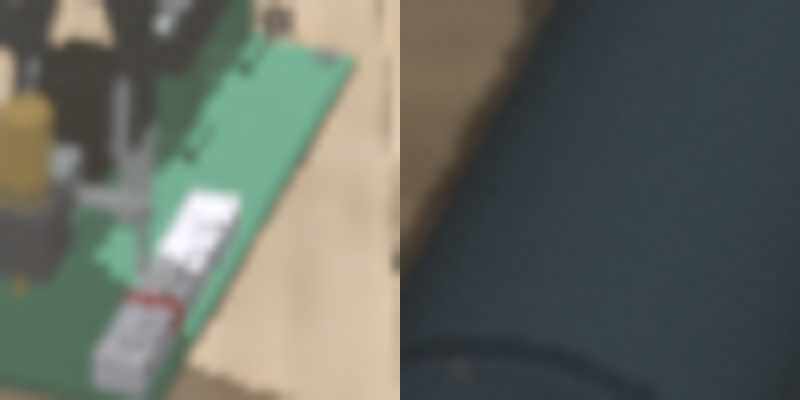

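Side crop: the index foot at about (142,272) is short of the red clip (155,300). The picture budget is used up, so I measure numerically from here.

```bash
cat > idx.py <<'E'
from h import *
np.set_printoptions(precision=2,suppress=True,linewidth=200)
th=np.radians(73.85);c,s=np.cos(th),np.sin(th);O=np.array([.5687-c*.1164,-.0118-s*.1164])
W=lambda gx,gy,z:np.array([O[0]+c*gx-s*gy,O[1]+s*gx+c*gy,z])
def G(w):
    d=np.asarray(w)[:2]-O;return np.array([c*d[0]+s*d[1],-s*d[0]+c*d[1]])*1000
def strip(p,img,z,xs,ys):
    P=np.array([[proj(p,W(x,y,z)) for x in xs] for y in ys],np.float32)
    return cv2.remap(img,P[...,0].copy(),P[...,1].copy(),cv2.INTER_LINEAR).astype(float)
E
cat > m.py <<'E'
from idx import *
a=env.get_image('side');b=env.get_image('top')
t0=cv2.imread('pics/top0.png')[:,:,::-1].copy();s0=cv2.imread('pics/side0.png')[:,:,::-1].copy()
xs=np.arange(.04,.19,.001)
for n,p,im in(('top0',b,t0),('side0',a,s0),('side now',a,a['color'])):
  for y in(.036,.040,.044,.048,.052):
    S=strip(p,im,.030,xs,[y])[0];r=np.clip(S[:,0]-(S[:,1]+S[:,2])/2-12,0,None);r[(xs<.1)|(xs>.17)]=0
    print(n,y,'red centroid',(r*xs).sum()/r.sum()*1000,r.max())
f=lambda o,k,X,p:((proj(p,X)-o+.5)*k-.5).round(0)
print('home index near6',f([295,165],7,W(.069,.034,.033),a),'top0crop',f([296,170],4,W(.069,.034,.033),b),'now near7',f([315,190],8,W(.069+.0593,.034,.033),a),f([315,190],8,W(.069+.0593,.044,.033),a))
for y in(.03,.034,.04,.044): print(y,'G index top0',G(atz(b,(181.5)/4-.5+296,(166.5)/4-.5+170,.033)),end=' ')
print('index near7 foot',G(atz(a,142.5/8-.5+315,272.5/8-.5+190,.033)))
# brightness of the side patch round the index foot now
g=a['color'][212:236,325:345].astype(int)
print('gray');print(g.sum(2)//3);print('red');print(g[...,0]-(g[...,1]+g[...,2])//2)
E
python3 m.py
```

```text
top0 0.036 red centroid 139.32352941176478 22.0
top0 0.04 red centroid 139.62113402061865 31.5
top0 0.044 red centroid 139.58267716535445 29.5
top0 0.048 red centroid 139.72808988764055 33.5
top0 0.052 red centroid 139.58088235294127 35.0
side0 0.036 red centroid 141.75000000000009 19.0
side0 0.04 red centroid 141.5754527162979 29.0
side0 0.044 red centroid 142.44282238442833 32.0
side0 0.048 red centroid 140.97237569060783 29.5
side0 0.052 red centroid 141.59298245614045 34.5
side now 0.036 red centroid 142.53623188405808 17.5
side now 0.04 red centroid 141.91144708423334 26.5
side now 0.044 red centroid 142.51470588235304 31.0
side now 0.048 red centroid 142.00972762645924 31.5
side now 0.052 red centroid 142.3855421686748 29.5
home index near6 [297. 351.] top0crop [183. 172.] now near7 [138. 271.] [162. 276.]
0.03 G index top0 [71.53 30.04] 0.034 G index top0 [71.53 30.04] 0.04 G index top0 [71.53 30.04] 0.044 G index top0 [71.53 30.04] index near7 foot [128.34  35.78]
gray
[[ 99  80  80  90 106 124 130 130 131 138 144 146 146 147 150 149 148 146 146 146]
 [128 121 120 122 125 133
[... 3181 characters left out ...]
42  20   1 -16 -35 -31   6  31  34]
 [-18 -17 -17 -17 -12  -3   5  10  16  22  28  41  39  -3 -28 -37 -15  22  33  34]
 [-18 -17 -18 -17 -10  -4  -1  -1   1   2   5  18  29 -14 -35 -24  12  30  32  33]
 [-18 -18 -17 -13  -7  -1  -1  -1   0   0   3  17  16 -28 -32   5  28  32  32  33]
 [-17 -17 -14  -8  -4  -1   0  -1   0   0   2  10   3 -30 -20  20  31  32  33  32]
 [-17 -16  -9  -3  -1   0  -1  -1  -1   1   1  -1  -7 -12   9  28  32  32  33  33]
 [-17 -13  -6  -1   0  -1   0  -1  -1   1  -2  -9 -11   6  25  31  33  32  32  32]
 [-16  -9  -2  -1  -1  -1  -1  -1   0  -1  -5 -13  -7  18  29  32  33  33  34  33]
 [-16  -9  -2   0  -1  -1  -1   0   0  -3 -11 -13   0  22  31  32  34  34  34  34]]
```

```bash
cat > m2.py <<'E'
from idx import *
b=env.get_image('top')
t0=cv2.imread('pics/top0.png')[:,:,::-1].copy()
xs=np.arange(.05,.1,.0005)
for z in(.033,.063):
  for y in np.arange(.014,.036,.002):
    S=strip(b,t0,z,xs,[y])[0];r=np.clip(S[:,0]-50,0,None)   # white vs green: red channel
    w=(xs>.055)&(xs<.09); r=np.clip(S[:,0]-np.percentile(S[w,0],40)-8,0,None)*w
    print(z,y.round(3),'x',(r*xs).sum()/r.sum()*1000,'max',r.max())
xs=np.arange(.04,.18,.002)
S=strip(b,t0,.029,xs,np.arange(.028,.062,.002))
print('rule edges y profile',S[20:45].mean(0).shape, S[:, 5:45].mean(1)[:,1])
print('rule x profile green',np.c_[xs*1000,S[5:11].mean(0)][:, [0,1,2]].round(0)[:8])
s=env.observe();print(G(s['ee_pos']))
E
python3 m2.py
```

```text
0.033 0.014 x 72.23812754409772 max 75.0
0.033 0.016 x 72.3196051735875 max 76.0
0.033 0.018 x 72.21592786343614 max 75.4
0.033 0.02 x 72.04217113317918 max 74.4
0.033 0.022 x 72.08350236646385 max 74.0
0.033 0.024 x 72.24914792092709 max 74.0
0.033 0.026 x 72.33380381086806 max 73.0
0.033 0.028 x 72.25482625482628 max 68.0
0.033 0.03 x 71.98692403486925 max 48.0
0.033 0.032 x 71.83333333333336 max 8.0
0.033 0.034 x 88.58333333333336 max 2.0
0.063 0.014 x 71.34626038781167 max 76.0
0.063 0.016 x 71.40027894002792 max 74.0
0.063 0.018 x 71.5568502824859 max 75.0
0.063 0.02 x 71.65897799858058 max 75.0
0.063 0.022 x 71.5251951738822 max 75.0
0.063 0.024 x 71.37280393534787 max 73.0
0.063 0.026 x 71.43039283252931 max 74.0
0.063 0.028 x 71.59679665738165 max 75.0
0.063 0.03 x 71.63326226012796 max 74.0
0.063 0.032 x 71.51704545454547 max 67.0
0.063 0.034 x 71.28273809523812 max 42.0
rule edges y profile (70, 3) [ 97.42  99.15 107.67 124.1  139.25 147.72 150.5  150.15 148.6  146.25 143.38 136.95 121.67 103.5   90.65  83.28  79.75]
rule x profile green [[ 40.  56.  94.]
 [ 42.  56.  95.]
 [ 44.  60.  97.]
 [ 46.  74. 103.]
 [ 48. 100. 117.]
 [ 50. 126. 134.]
 [ 52. 143. 146.]
 [ 54. 150. 152.]]
[100.15  -0.88]m2.py:12: RuntimeWarning: Mean of empty slice.
  print('rule edges y profile',S[20:45].mean(0).shape, S[:, 5:45].mean(1)[:,1])
  ret = um.true_divide(
```

Top view gives index at 71.5 mm (home) and clip at 139.6 mm: 68.1 mm of extension needed. Now at 59.2, so 0.9 cm more.

```bash
python3 -m pendant '[[2,0.3,0,0,0],[2,0.4,0,0,0],[2,0.2,0,0,0],[2,0,0,0,0],[2,0,0,0,0],[2,0,0,0,0],[2,0,0,0,0]]'
cat > m3.py <<'E'
from idx import *
L=[]
for i in range(4):
    a=env.get_image('side');L.append(G(env.observe()['ee_pos']))
print(np.array(L),env.observe()['time'],env.observe()['gripper_width'],np.array(env.observe()['wrist_force']))
g=a['color'][214:236,325:345].astype(int)
print(g.sum(2)//3);print(g[...,0]-(g[...,1]+g[...,2])//2)
for z in (.033,.030): print(z,'index expected px',proj(a,W(.0715+.0681,.034,z)),proj(a,W(.0715+.0681,.044,z)))
E
python3 m3.py
```

```text
time: 19.4
ee_pos: [0.5676, -0.0191, 0.0708]
ee_rot: [0.8, 0.6, 0.001, 0.002]
wrist_force: [4.7, -4.1, 4.7]
gripper_width: 0.0292
gripper_force: 40.2
[[109.08  -0.95]
 [109.09  -0.97]
 [109.06  -0.96]
 [109.09  -0.94]] 19.6 0.029544800682294908 [ 4.65 -3.3   4.99]
[[113 105 109 110 109 122 131 130 131 141 146 146 153 187 223 223 221 214 203 190]
 [143 139 137 133 131 139 151 134 130 140 146 150 174 219 247 249 249 246 235 211]
 [137 139 137 138 145 154 162 137 129 138 147 159 200 237 243 250 250 249 237 191]
 [113 113 115 122 133 141 144 132 132 139 150 178 223 244 239 239 236 226 214 157]
 [ 97  98 100 112 130 135 131 129 141 146 164 206 241 246 236 225 217 193 167 145]
 [ 96  96 100 118 143 142 133 131 145 153 190 233 249 247 238 235 226 191 146 142]
 [ 96  98 110 131 145 143 132 131 148 175 221 248 251 247 239 234 214 157 138 141]
 [ 98 107 129 144 147 143 131 132 157 200 240 250 246 232 223 210 169 138 141 138]
 [ 98 116 142 147 146 143 132 135 162 199 233 245 236 228 226 195 143 134 141 130]
 [ 97 110 134 146 147 143 131 136 162 178 198 218 210 224 222 171 138 136 135 127]
 [ 96
[... 2229 characters left out ...]
33  34]
 [-18 -17 -18 -16 -10  -3  -1   0   1   2   4  18  28 -16 -37 -24  12  30  32  34]
 [-17 -17 -17 -12  -6  -2  -1  -1   0   0   3  17  16 -30 -32   4  27  32  32  33]
 [-18 -18 -15  -7  -3   0  -1  -1  -1   0   2   8  -3 -36 -21  20  31  32  32  32]
 [-18 -15 -10  -3   0   0   0  -1  -1   1   1  -3 -16 -26   6  29  32  32  33  33]
 [-17 -12  -6  -2   0   0  -1   0  -1   0  -1  -9 -16  -4  24  31  33  33  32  32]
 [-16 -10  -3  -1  -1  -1  -1  -1   0   0  -5 -13  -6  18  29  32  32  33  33  34]
 [-16  -8  -2   0   0  -1  -1   0   0  -3 -11 -13   2  25  32  34  34  34  34  34]]
0.033 index expected px [330.75 225.18] [333.73 225.76]
0.03 index expected px [330.72 225.98] [333.69 226.56]
```

```bash
python3 - <<'E'
from idx import *
b=env.get_image('top');t0=cv2.imread('pics/top0.png')[:,:,::-1].copy()
xs=np.arange(.03,.20,.001);S=strip(b,t0,.028,xs,np.arange(.040,.050,.002)).mean(0)
w=S[:,0]
def cross(lo,hi):
    m=(xs>=lo)&(xs<=hi);v=w[m];x=xs[m];h=(v.min()+v.max())/2;i=np.where(np.diff(np.sign(v-h)))[0];return x[i]*1000
print('start',cross(.035,.06),'end',cross(.175,.2));print(np.c_[xs*1000,S][95:125].round(0))
E
```

```text
start [48.] end [182.]
[[125. 143. 144. 141.]
 [126. 145. 146. 144.]
 [127. 146. 146. 144.]
 [128. 144. 145. 143.]
 [129. 142. 142. 140.]
 [130. 138. 139. 137.]
 [131. 135. 135. 133.]
 [132. 133. 132. 130.]
 [133. 132. 128. 126.]
 [134. 131. 122. 120.]
 [135. 130. 115. 113.]
 [136. 131. 108. 106.]
 [137. 131. 100.  97.]
 [138. 131.  93.  90.]
 [139. 130.  89.  86.]
 [140. 131.  88.  86.]
 [141. 133.  92.  88.]
 [142. 134.  99.  96.]
 [143. 136. 109. 106.]
 [144. 139. 120. 118.]
 [145. 142. 130. 127.]
 [146. 143. 136. 134.]
 [147. 145. 141. 139.]
 [148. 145. 143. 141.]
 [149. 143. 143. 140.]
 [150. 142. 142. 140.]
 [151. 142. 142. 139.]
 [152. 142. 142. 140.]
 [153. 143. 144. 142.]
 [154. 145. 146. 143.]]
```

```bash
python3 -c "
from workcell import env
s=env.observe();print(s['time'],s['gripper_width'],s['gripper_force']);print(env.job_done())"
```

```text
19.65 0.029530180447927917 40.17739199101925
the job is handed in; nothing more can be done
None
```

I handed the job in at 19.65 s. The pin is in the socket and was released while the arm was locked home. The arm is out about 68 mm and held with the button squeezed in. I put the mark at 68.1–68.5 mm from the first top picture; the side camera could confirm the alignment only to within a few mm, because the robot blocked the top view.

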